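# Pop open the round sample hatch of a bench meter

### The job

Two bench meters stand on the lab table: open the sample port of the one with the round hatch by pressing the tab of that hatch down once with a fingertip, gently but all the way, then drawing back up so that it pops open, and keep clear for a couple of seconds to confirm that it stays open. Do not push it down again, do not lift or shift either meter, leave the square hatch shut, and leave everything else standing where it is.

Things in the scene. Friction and masses are not known exactly. Their poses are not given: they have to be found in the camera images.
- meter_round: loose bench meter, a grey box 170 long (its x) x 120 wide (its y) x 62 high, about 1.4 kg, resting on the table by its own weight; origin at the centre of its underside, x points from its display end to its hatch end, z up. On its deck: a dark display near the -x end and, near the +x end, a sample port covered by a round white lid, 62 in diameter, 7 thick
- tab_round (a point): centre of the top face of the press tab of the round hatch (it moves with the hatch): the tab is 26 wide (y) and 7 thick, has three fine ribs on top, and sticks 12 out of the lid's front edge towards the meter's -x end. Shut, this point is 77 above the table, 4 towards -x from the meter's centre line, and 66 from the hinge axis, which lies along the meter's y on the +x side of the lid, 73.5 above the table. Its axes are the meter's when shut and tip with the hatch
- hatch_round (a joint): angle (rad) of the round hatch: 0 shut and latched, negative when pressed in (hard stop -0.062, some 4 mm at the tab), positive when open (stop at 0.75, tab some 45 mm higher). Push-push latch: pressing the tab past about -0.03 (2 mm) and letting go frees it, and a spring swings it up to the stop in about a second; pressing takes about 2 N, then the stop. Pressed less it stays latched; once open, pushing it right down again latches it again
- meter_square: loose bench meter, a grey box 170 long (its x) x 120 wide (its y) x 62 high, about 1.4 kg, resting on the table by its own weight; origin at the centre of its underside, x points from its display end to its hatch end, z up. On its deck: a dark display near the -x end and, near the +x end, a sample port covered by a square white lid, 62 x 62, 7 thick
- tab_square (a point): centre of the top face of the press tab of the square hatch (it moves with the hatch): the tab is 26 wide (y) and 7 thick, has three fine ribs on top, and sticks 12 out of the lid's front edge towards the meter's -x end. Shut, this point is 77 above the table, 4 towards -x from the meter's centre line, and 66 from the hinge axis, which lies along the meter's y on the +x side of the lid, 73.5 above the table. Its axes are the meter's when shut and tip with the hatch
- hatch_square (a joint): angle (rad) of the square hatch: 0 shut and latched, negative when pressed in (hard stop -0.062, some 4 mm at the tab), positive when open (stop at 0.75, tab some 45 mm higher). Push-push latch: pressing the tab past about -0.03 (2 mm) and letting go frees it, and a spring swings it up to the stop in about a second; pressing takes about 2 N, then the stop. Pressed less it stays latched; once open, pushing it right down again latches it again
- latch_round (a joint): hidden latch pin inside the round hatch's meter (m, sideways): 0 latched, up to +0.012 while pressed for release, about -0.017 after the hatch has opened and until it is pushed shut again. Not needed to do the job
- vial: small capped amber vial, diameter 22, height 45, standing between the meters; bystander, loose; origin at the centre of its underside
- bottle_a: amber bottle with black cap, diameter 86, height 190, at the back left; bystander, loose; origin at the centre of its underside
- bottle_b: amber bottle with black cap, diameter 86, height 190, at the back right; bystander, loose; origin at the centre of its underside
- beaker: glass beaker, diameter 66, height 85, at the left; bystander, loose; origin at the centre of its underside
- cap: white bottle cap, diameter 38, height 15, lying between the meters; bystander, loose; origin at the centre of its underside
- cuvette_tray: white divided tray 80 x 60 x 30, at the back between the bottles; bystander, loose; origin at the centre of its underside
- tip_rack: white pipette-tip rack 120 x 80 x 54, at the right; bystander, loose; origin at the centre of its underside

How it is judged:
By the outcome, as a careful person would: the job done as asked, in the order asked, and still so for the second after the job is handed in, with the robot touching nothing.
It also fails if it takes over 32 s, if anything falls off the work surface, if the arm or the gripper's body presses on something with over 40 N, if the wrist force passes 120 N, or if a joint passes its speed limit or range.

### The arm

A 6-joint arm with a two-finger parallel gripper is mounted at the origin on the work surface. World frame = base frame: x ahead of the robot, y to its left, z up, the work surface at z = 0. Lengths are in mm, angles in rad, forces in N, time in s.
With the tool pointing down it reaches from about 275 to 750 mm from the base axis. Payload 10.2 kg.
Tool frame: the origin (TCP) lies at the very end of the fingers, on their centre line; the grasp point (between the pads) lies 19 mm behind it; z points along the fingers, y is the line along which they close (so a half turn about z gives the same grasp; the last joint's range is limited). The gripper opens to 85 mm and grips with 20 to 120 N. Pads are 22 mm wide; open, the fingers measure 114 mm over their backs; the gripper's body (76 mm by 85 mm) begins 54 mm behind the grasp point. The pads swing forward as they close: fully open they stand 13 mm farther back than shut.
Start: joints at [1.025, 0.313, 1.498, -0, 1.331, -0.223], TCP at [166.555, 497.886, 231.294] pointing down, gripper open.
Joint ranges: [-2.94, 2.94], [-0.97, 2.17], [0.19, 2.56], [-1.23, 4.37], [0.02, 3.11], [-2.88, 2.88]. Speed limits (rad/s): [2.39, 2.39, 3.01, 3.14, 3.14, 3.14].

### API

Orientations are given as a unit quaternion [w, x, y, z].
In Python, from rig import ctrl, vision gives the robot as it stands. The module is installed in compiled form; this text tells all that it offers.
- The arm moves only by the tool play_rows, never from a script. Its arguments are lists of equal length, an entry for each row: "translation": the shift along the tool's x, y, z in m, a list of three; "rotation": the turn, a rotation vector about the tool's x, y, z in rad, a list of three; "gripper": the gripper's target within -1 to 1 (shut at 1, half-way at 0, fully open at -1). A call has 1 to 10 rows; each row is the pose to reach, as a shift and turn from the pose commanded when the call began, along the tool's axes at that moment; what a row does not reach only later rows make up. A row lasts 1/8 s, in which the tool goes at most 62.5 mm and 10.7 degrees, less where a joint would pass 70% of its speed; a pose out of reach is approached as far as the arm can. A call with a gripper value outside its range is refused whole. The fingers move at their own pace and stop on an object; "force" is the grip in N (left out, the last holds). Time passes only in rows, so rows that repeat a pose let the fingers close. It gives the time, the measured TCP pose, the force, the opening and the grip force at its end, in the units of the state.
- ctrl.sense(): the state, without advancing time (a new reading comes with each control period).
- vision.capture(name): name is "scene" or "side" or "wrist"; returns a dict with "pixels" (384x512x3 uint8, red, green, blue), "vfov" (degrees; the focal length in pixels is half the picture's height over the tangent of half this angle, whatever the lens; pixels are square), "cx", "cy" (the principal point, pixels), "k1" (the pictures are not rectified: a ray, as slopes to the right and down, at radius r is drawn at 1 + k1 r^2 times it, then the intrinsics apply), "rvec" (rotation vector, rad) and "tvec" (3), from world to camera coordinates, as OpenCV has them; the wrist camera has in their place "mount" (4x4, takes a point from camera to tool coordinates, whose origin is the TCP and whose axes are the flange's). Camera axes: x right, y down, z forward; pixel columns grow to the right and rows downward; lengths in mm; the calibration is good to about 2 mm. A picture is of the moment at which its call begins: read the wrist's pose just before it. There is no depth.
- ctrl.finish_job(): hands the job in; it is judged then, once.
The state is a dict: "time_s": time; "joints": joint angles; "dq": joint speeds; "tau": joint torques, N m; "eef_pos": TCP position; "ee_rot": TCP orientation; "force": force on the tool from outside, world axes, zero at the start; "wrist_torque": the same for the moment, N m; "grip_width": opening from 0.0 (shut) to 1.0 (fully open); "grip_force": force on a finger pad.
Only numpy, scipy, OpenCV 4.12 (cv2) and the standard library are available. Lean on these libraries where they do the work, as an engineer would, in place of code of your own. Each camera call takes 0.05 s, during which the arm holds its last target. There are 200 camera calls.

## Working session

There is one attempt and no reset: what is moved stays moved. The work goes in short steps, Python scripts to look and compute and a tool call to move; the robot and the scene stay as the last step left them, time stands still between calls to the robot, and variables do not carry over. Pictures are saved under pics/ and viewed, at most 10 in all, crops included, and the job is handed in when it is done.

Besides the shell and the picture viewer there is one more tool, called after ">>>" as a command line: name --argument value ..., lists and objects as JSON in quotes. play_rows: Moves the arm, as the interface text tells. Its arguments: {"type":"object","properties":{"translation":{"type":"array"},"rotation":{"type":"array"},"gripper":{"type":"array"},"force":{"type":"number"}},"required":["translation","rotation","gripper"]}

```bash
mkdir -p pics
cat > h.py <<'E'
import numpy as np,cv2
from rig import ctrl,vision
def snap(n,f):
    s=ctrl.sense(); c=vision.capture(n); cv2.imwrite('pics/'+f,np.ascontiguousarray(c['pixels'][:,:,::-1])); return s,c
def quatR(q):
    from scipy.spatial.transform import Rotation as R
    return R.from_quat([q[1],q[2],q[3],q[0]]).as_matrix()
def ray(c,uv,s=None):
    f=192/np.tan(np.radians(c['vfov'])/2)
    d=np.array([(uv[0]-c['cx'])/f,(uv[1]-c['cy'])/f]);x=d.copy()
    for _ in range(30): x=d/(1+c['k1']*(x@x))
    v=np.array([*x,1])
    if 'mount' in c:
        R=quatR(s['ee_rot']);M=np.array(c['mount'])
        return R@M[:3,3]+np.array(s['eef_pos']),R@M[:3,:3]@v
    R=cv2.Rodrigues(np.array(c['rvec'],float))[0]
    return -R.T@np.array(c['tvec']).ravel(),R.T@v
def plane(c,uv,z,s=None):
    o,d=ray(c,uv,s);return o+d*(z-o[2])/d[2]
E
python3 - <<'E'
from h import *
import pickle
D={n:snap(n,n+'0.png') for n in('scene','side')}
pickle.dump(D,open('d0.pkl','wb'))
s=D['scene'][0];print({k:np.round(v,3) for k,v in s.items()})
for n in D: 
  o,d=ray(D[n][1],(256,192));print(n,o,d,D[n][1]['vfov'],D[n][1]['k1'])
a=[cv2.imread(f'pics/{n}0.png') for n in D]
E
```

```text
{'time_s': np.float64(0.0), 'joints': array([ 1.025,  0.313,  1.498, -0.   ,  1.331, -0.223]), 'dq': array([ 0.   ,  0.   ,  0.001, -0.002,  0.   , -0.001]), 'tau': array([ 1.0000e-03, -4.1227e+01, -2.5975e+01, -0.0000e+00,  4.0000e-03,
        0.0000e+00]), 'eef_pos': array([166.446, 497.651, 230.727]), 'ee_rot': array([-0.   ,  0.161,  0.987, -0.001]), 'force': array([-0.658,  0.14 ,  0.717]), 'wrist_torque': array([ 0.008,  0.042, -0.002]), 'grip_force': np.float64(0.0), 'grip_width': np.float64(1.004)}
scene [1142.9241348  -262.16568689 1148.62801194] [-0.43304928  0.20182842 -0.87862597] 47.767123309904626 -0.03465102195459348
side [  34.40373708 -736.39351311  985.07530757] [ 0.42229412  0.56836073 -0.70618557] 45.320873298978235 -0.06036972685899812
```

View pics/scene0.png

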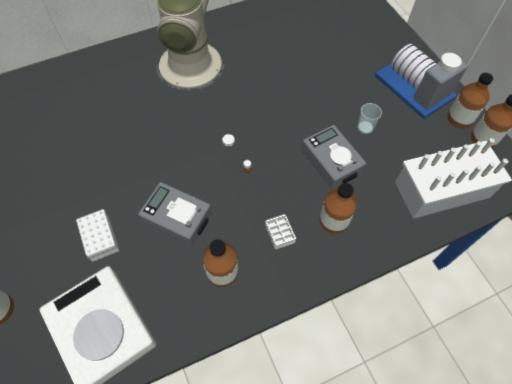

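View pics/side0.png

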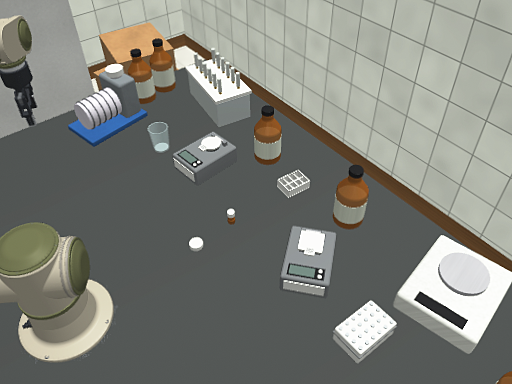

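The scene view shows the round-hatch meter at about (335,153) with its lid at (341,156) and display at (323,136). In the side view its lid is at (210,143). The square-hatch meter is at (175,210) in the scene view.

Run:
```python
from h import *
import pickle
D=pickle.load(open('d0.pkl','rb'))
out=[]
for n,(x0,y0) in dict(scene=(295,115),side=(165,120)).items():
    c=D[n][1]; im=c['pixels'][y0:y0+75,x0:x0+85]
    m=(im.min(2)>185).astype(np.uint8)
    k,l,st,ce=cv2.connectedComponentsWithStats(m)
    for i in range(1,k):
        if st[i,4]>15: 
            uv=ce[i]+[x0,y0]; print(n,uv,st[i],plane(c,uv,77).round(1))
    out.append(cv2.resize(im,(400,353),interpolation=cv2.INTER_CUBIC))
cv2.imwrite('pics/crop.png',np.hstack(out)[:,:,::-1])
for uv in [(323,136),(350,177)]: print(plane(D['scene'][1],uv,62))
```

```text
scene [339.87426901 154.25146199] [ 34  28  23  23 342] [600.2 263.   77. ]
side [210.06926407 142.67532468] [ 33  16  25  15 231] [597.5 258.6  77. ]
[512.80942567 256.3519052   62.        ]
[673.83676237 257.83102046  62.        ]
```

View pics/crop.png

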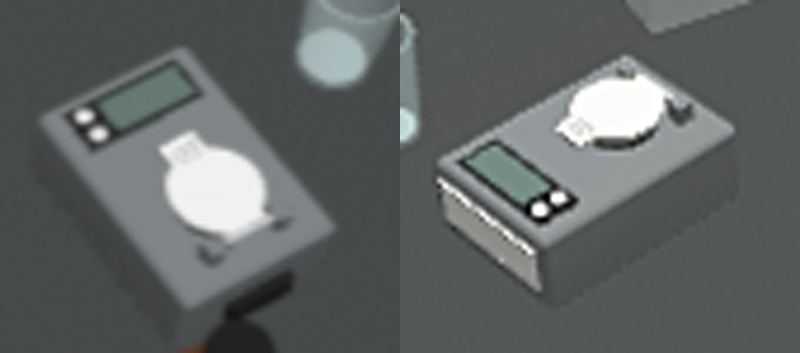

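Run:
```python
from h import *
import pickle
D=pickle.load(open('d0.pkl','rb'))
S=D['scene'][1];T=D['side'][1];k=400/85
f=lambda c,x,y,o,z:print(plane(c,(o[0]+(x+.5)/k-.5,o[1]+(y+.5)/k-.5),z).round(1))
O=(295,115)
print('scene tab,lid, display, corners (-x, -x,+x+,+x)');f(S,181,150,O,77);f(S,217,192,O,77);f(S,148,96,O,62)
for p in [(40,119),(185,46),(336,231),(188,308)]: f(S,*p,O,62)
O=(165,120);print('side');f(T,574-400,131,O,77);f(T,617-400,108,O,77)
for p in [(437,160),(627,55),(736,130),(546,246)]: f(T,p[0]-400,p[1],O,62)
print(np.array(vision.capture('wrist')['mount']).round(3))
```

```text
scene tab,lid, display, corners (-x, -x,+x+,+x)
[567.7 258.2  77. ]
[604.8 263.2  77. ]
[513.3 266.8  62. ]
[500.9 193.6  62. ]
[487.5 309.1  62. ]
[653.5 324.6  62. ]
[664.4 211.6  62. ]
side
[563.8 255.4  77. ]
[599.5 257.8  77. ]
[484.6 303.3  62. ]
[646.9 319.3  62. ]
[658.5 204.6  62. ]
[496.5 185.8  62. ]
[[ 0.00000e+00 -9.45000e-01 -3.28000e-01  8.33760e+01]
 [ 1.00000e+00  0.00000e+00 -1.00000e-03  8.69000e-01]
 [ 1.00000e-03 -3.28000e-01  9.45000e-01 -1.42499e+02]
 [ 0.00000e+00  0.00000e+00  0.00000e+00  1.00000e+00]]
```

>>> play_rows --translation '[[-0.05,-0.012,0.0],[-0.1,-0.024,0.0],[-0.15,-0.036,0.0],[-0.2,-0.048,0.0],[-0.25,-0.06,0.01],[-0.3,-0.072,0.02],[-0.35,-0.084,0.03],[-0.4,-0.096,0.035],[-0.448,-0.105,0.04],[-0.448,-0.105,0.04]]' --rotation '[[0,0,-0.05],[0,0,-0.1],[0,0,-0.15],[0,0,-0.2],[0,0,-0.25],[0,0,-0.3],[0,0,-0.35],[0,0,-0.4],[0,0,-0.427],[0,0,-0.427]]' --gripper '[1,1,1,1,1,1,1,1,1,1]' --force 40

```text
time_s: 1.4
eef_pos: [559.9, 254.1, 189.8]
ee_rot: [-0.001, -0.05, 0.999, -0.0]
force: [-0.6, 0.7, 0.6]
grip_width: 0.001
grip_force: 0.0
```

>>> play_rows --translation '[[0,0,0],[0,0,0]]' --rotation '[[0,0,0],[0,0,0]]' --gripper '[1,1]'

```text
time_s: 1.65
eef_pos: [557.4, 257.0, 191.6]
ee_rot: [0.0, -0.053, 0.999, 0.0]
force: [0.3, 0.3, -0.5]
grip_width: -0.0
grip_force: 0.0
```

Run:
```python
from h import *
import pickle
s,c=snap('wrist','w1.png');pickle.dump((s,c),open('d1.pkl','wb'))
print(s['time_s'],s['eef_pos'],s['ee_rot'],s['grip_width'],s['force'])
```

```text
1.65 [557.37214417 256.97439602 191.59903849] [ 7.48533708e-05 -5.26587877e-02  9.98612558e-01  7.77646248e-05] -0.00035889188396950243 [ 0.25751806  0.33656082 -0.49498302]
```

View pics/w1.png

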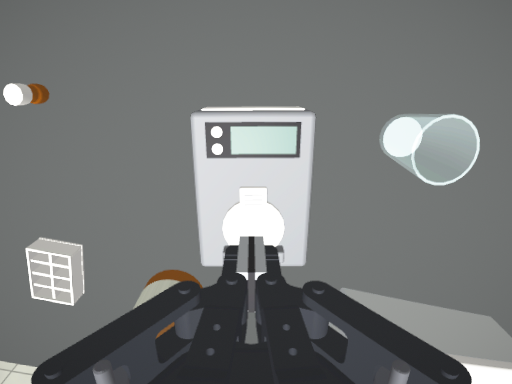

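Wrist view: the tab is at about (253,195), the round lid is centred near (253,229), and the meter is square to the image. The closed fingertip is at about (252,238).

Run:
```python
from h import *
import pickle
s,c=pickle.load(open('d1.pkl','rb'))
im=c['pixels']; m=im.min(2)>225
for r in range(182,240,3):
    x=np.where(m[r,190:320])[0]+190; print(r,(x.min(),x.max(),len(x)) if len(x) else None, im[r,253])
for uv in [(253.3,187),(240,195),(267,195),(253.3,229),(223,229),(285,229)]: print(uv,plane(c,uv,77,s).round(1))
for uv in [(194,113),(314,113),(201,266),(306,266)]: print(uv,plane(c,uv,62,s).round(1))
```

```text
182 None [220 221 224]
185 None [219 221 224]
188 (np.int64(240), np.int64(266), 27) [254 254 253]
191 (np.int64(239), np.int64(266), 28) [255 255 255]
194 (np.int64(239), np.int64(266), 28) [255 254 254]
197 (np.int64(239), np.int64(266), 28) [255 255 255]
200 (np.int64(239), np.int64(266), 28) [253 253 252]
203 (np.int64(239), np.int64(267), 29) [255 255 255]
206 (np.int64(233), np.int64(272), 40) [255 255 255]
209 (np.int64(230), np.int64(276), 47) [255 255 255]
212 (np.int64(227), np.int64(279), 53) [255 255 255]
215 (np.int64(226), np.int64(280), 55) [255 255 255]
218 (np.int64(224), np.int64(282), 59) [255 255 255]
221 (np.int64(223), np.int64(283), 61) [255 255 255]
224 (np.int64(222), np.int64(283), 62) [255 255 255]
227 (np.int64(222), np.int64(284), 63) [255 255 255]
230 (np.int64(222), np.int64(284), 63) [255 255 255]
233 (np.int64(223), np.int64(283), 61) [255 255 255]
236 (np.int64(224), np.int64(282), 36) [150 148 146]
239 (np.int64(225), np.int64(281), 33) [41 40 41]
(253.3, 187) [559.2 259.4  77. ]
(240, 195) [568.5 247.6  77. ]
(267, 195) [565.8 273.3  77. ]
(253.3, 229) [603.1 264.2  77. ]
(223, 229) [606.3 234.1  77. ]
(285, 229) [599.8 295.7  77. ]
(194, 113) [498.1 197.7  62. ]
(314, 113) [486.4 308.2  62. ]
(201, 266) [662.5 212.1  62. ]
(306, 266) [650.2 328.5  62. ]
```

>>> play_rows --translation '[[-0.002,0.002,0.03],[-0.002,0.002,0.06],[-0.002,0.002,0.085],[-0.002,0.002,0.1],[-0.002,0.002,0.107],[-0.002,0.002,0.107],[-0.002,0.002,0.107]]' --rotation '[[0,0,0],[0,0,0],[0,0,0],[0,0,0],[0,0,0],[0,0,0],[0,0,0]]' --gripper '[1,1,1,1,1,1,1]'

```text
time_s: 2.58
eef_pos: [560.3, 258.5, 85.2]
ee_rot: [0.001, -0.052, 0.999, 0.0]
force: [-0.0, 0.2, 0.7]
grip_width: 0.002
grip_force: 0.0
```

Run:
```python
from h import *
s,c=snap('wrist','w2.png'); a=c['pixels'][140:300,150:360]
s2,c2=snap('side','s2.png'); b=c2['pixels'][100:180,150:255]
cv2.imwrite('pics/w2c.png',np.hstack([cv2.resize(x,(400,305),interpolation=cv2.INTER_CUBIC) for x in(a,b)])[:,:,::-1])
print(s['time_s'],s['eef_pos'],s['force'])
```

```text
2.575 [560.29844503 258.54684236  85.21609329] [-0.01276674  0.15533163  0.65390295]
```

View pics/w2c.png

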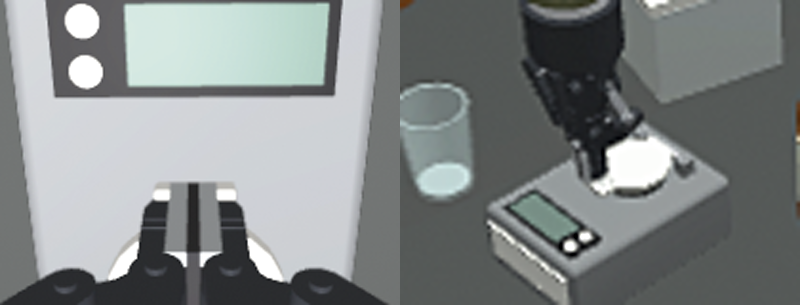

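>>> play_rows --translation '[[0,0,0.003],[0,0,0.006],[0,0,0.008],[0,0,0.009],[0,0,0.009]]' --rotation '[[0,0,0],[0,0,0],[0,0,0],[0,0,0],[0,0,0]]' --gripper '[1,1,1,1,1]'

```text
time_s: 3.3
eef_pos: [559.8, 258.4, 75.3]
ee_rot: [-0.0, -0.052, 0.999, -0.0]
force: [-1.6, 0.4, 1.6]
grip_width: -0.001
grip_force: 0.7
```

>>> play_rows --translation '[[0,0,0.001],[0,0,0.002],[0,0,0.002]]' --rotation '[[0,0,0],[0,0,0],[0,0,0]]' --gripper '[1,1,1]'

```text
time_s: 3.68
eef_pos: [559.9, 258.4, 73.2]
ee_rot: [0.0, -0.052, 0.999, 0.0]
force: [-1.0, -0.4, 0.9]
grip_width: -0.001
grip_force: 0.7
```

>>> play_rows --translation '[[0,0,0.0005],[0,0,0.001],[0,0,0.001]]' --rotation '[[0,0,0],[0,0,0],[0,0,0]]' --gripper '[1,1,1]'

```text
time_s: 4.05
eef_pos: [559.9, 258.4, 72.5]
ee_rot: [0.0, -0.052, 0.999, 0.0]
force: [-1.8, -0.1, 2.9]
grip_width: -0.001
grip_force: 1.7
```

>>> play_rows --translation '[[0,0,0.0005],[0,0,0.001],[0,0,0.001]]' --rotation '[[0,0,0],[0,0,0],[0,0,0]]' --gripper '[1,1,1]'

```text
time_s: 4.42
eef_pos: [560.0, 258.5, 71.8]
ee_rot: [0.0, -0.052, 0.999, 0.0]
force: [-3.4, -0.4, 6.9]
grip_width: -0.003
grip_force: 3.6
```

The force has climbed well above the 2 N spring, so the hatch is at its hard stop. I'm drawing straight up and back now.

>>> play_rows --translation '[[0,0,-0.015],[0.01,0,-0.05],[0.03,0,-0.09],[0.06,0,-0.13],[0.09,0,-0.15],[0.1,0,-0.15],[0.1,0,-0.15],[0.1,0,-0.15],[0.1,0,-0.15],[0.1,0,-0.15]]' --rotation '[[0,0,0],[0,0,0],[0,0,0],[0,0,0],[0,0,0],[0,0,0],[0,0,0],[0,0,0],[0,0,0],[0,0,0]]' --gripper '[1,1,1,1,1,1,1,1,1,1]'

```text
time_s: 5.68
eef_pos: [460.7, 247.9, 220.8]
ee_rot: [-0.0, -0.052, 0.999, -0.0]
force: [0.4, -0.2, -0.4]
grip_width: 0.002
grip_force: 0.0
```

>>> play_rows --translation '[[0,0,0],[0,0,0],[0,0,0],[0,0,0],[0,0,0],[0,0,0],[0,0,0],[0,0,0],[0,0,0],[0,0,0]]' --rotation '[[0,0,0],[0,0,0],[0,0,0],[0,0,0],[0,0,0],[0,0,0],[0,0,0],[0,0,0],[0,0,0],[0,0,0]]' --gripper '[1,1,1,1,1,1,1,1,1,1]'

```text
time_s: 6.92
eef_pos: [460.4, 248.0, 221.3]
ee_rot: [-0.0, -0.052, 0.999, -0.0]
force: [-0.1, 0.5, -0.1]
grip_width: -0.001
grip_force: 0.0
```

>>> play_rows --translation '[[0,0,0],[0,0,0],[0,0,0],[0,0,0],[0,0,0],[0,0,0],[0,0,0],[0,0,0],[0,0,0],[0,0,0]]' --rotation '[[0,0,0],[0,0,0],[0,0,0],[0,0,0],[0,0,0],[0,0,0],[0,0,0],[0,0,0],[0,0,0],[0,0,0]]' --gripper '[1,1,1,1,1,1,1,1,1,1]'

```text
time_s: 8.18
eef_pos: [460.5, 248.0, 221.3]
ee_rot: [0.0, -0.052, 0.999, -0.0]
force: [0.4, 0.5, -0.5]
grip_width: -0.001
grip_force: 0.0
```

Run:
```python
from h import *
s,c=snap('scene','e1.png'); s2,c2=snap('side','e2.png')
a=c['pixels'][90:200,280:425]; b=c2['pixels'][90:200,130:275]
cv2.imwrite('pics/e.png',np.hstack([cv2.resize(x,(400,303),interpolation=cv2.INTER_CUBIC) for x in(a,b)])[:,:,::-1])
print(s['time_s'],s['eef_pos'],s['force'])
```

```text
8.175 [460.45554679 247.98238128 221.29055234] [ 0.4415031   0.54321691 -0.45370837]
```

View pics/e.png

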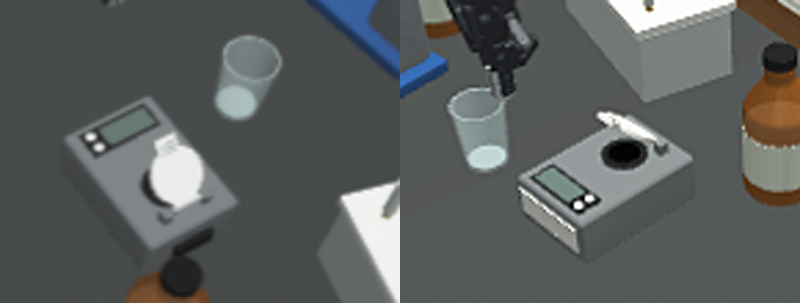

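The side view shows the round lid raised at about (625,125) with the dark port open at (625,153). The meter hasn't moved, and the arm has been clear for over 2 s.

```bash
python3 -c "
from rig import ctrl;print(ctrl.finish_job())"
```

```text
the job is handed in; nothing more can be done
None
```

The round hatch was pressed once to its stop (about 7 N), popped open and stayed open for over 2 s with the arm clear; in the pictures the round meter had not shifted, and I handed the job in at about 8 s.

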